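# Fetch the last firelighter from the lever-lid box

## Robot

A 6-joint arm with a two-finger parallel gripper is mounted at the origin on the work surface. World frame = base frame: x ahead of the robot, y to its left, z up, the work surface at z = 0. Lengths are in m, angles in rad, forces in N, time in s.
With the tool pointing down it reaches from about 0.275 to 0.875 m from the base axis. Payload 12.5 kg.
Tool frame: the origin (TCP) lies midway between the tips of the shut fingers; the grasp point (between the pads) lies r.grip_depth behind it (r.grip_depth is the distance from the TCP to the grasp point, in m); y points along the fingers, z is the direction in which the jaws open and shut, and the axes are right-handed (so a half turn about y gives the same grasp; the last joint's range is limited). The gripper opens to 85 mm and grips with 20 to 120 N. Pads are 22 mm wide; open, the fingers measure 114 mm over their backs; the gripper's body (76 mm by 85 mm) begins 54 mm behind the grasp point. The pads swing forward as they close: fully open they stand 13 mm farther back than shut.
Start: joints at [-1.217, 0.351, 1.652, -0, 1.139, -0.085], TCP at [0.234, -0.498, 0.231] pointing down, gripper open.
Joint ranges: [-2.75, 2.75], [-0.79, 2.1], [0.01, 2.65], [-1.57, 4.71], [0.07, 3.14], [-2.87, 2.87]. Speed limits (rad/s): [2.22, 2.22, 2.79, 3.14, 3.14, 3.14].

## Interface

Orientations are given as a unit quaternion [x, y, z, w].
In Python, from station import r, get_image, calibration, workorder gives the robot as it stands.
- The arm moves only by the shell command python3 -m creep 'ROWS' [FORCE]. ROWS is JSON, a list of rows, each a list of 7 numbers: the shift along the tool's x, y, z in m, then the turn, a rotation vector about the tool's x, y, z in rad, then the opening, from 0 (shut) to 1 (fully open). In form: [[tx, ty, tz, wx, wy, wz, claw], ...]. A call has 1 to 12 rows; each row shifts and turns the commanded pose from where the row before left it, along the tool's axes as they then stand; what a row does not reach is not made up. A row lasts 1/8 s, in which the tool goes at most 62.5 mm and 10.7 degrees, less where a joint would pass 70% of its speed; a pose out of reach is approached as far as the arm can. A call is refused whole if a number of a shift passes 0.0625 or a number of a turn 0.188, either way. A call with a gripper value outside its range is refused whole. The fingers move at their own pace and stop on an object; FORCE is the grip in N (left out, the last holds). Time passes only in rows, so rows that do not move let the fingers close. It gives the time, the measured TCP pose, the force and the opening at its end, in the units of the state.
- r.sense(): the state, without advancing time (a new reading comes with each control period).
- get_image(name): name is "side" or "top"; returns (picture, depth): 420x560x3 uint8, red, green, blue; 420x560 float32, m along the optical axis (not along the pixel's ray), 0 where there is no reading.
- calibration(name): a dict with "fx", "fy", "cx", "cy" (pixels), "world_to_cam" (4x4, takes a point from world to camera coordinates). Camera axes: x right, y up, looking along -z (the intrinsics and any distortion apply to the point x, -y, -z); pixel columns grow to the right and rows downward; lengths in m; the calibration is good to about 2 mm. A picture is of the moment at which its call begins. calibration takes no time and is no camera call.
- workorder.close_job(): hands the job in, once; it reports no verdict.
The state is a dict: "time_s": time; "joints": joint angles; "qd": joint speeds; "joint_torque": joint torques, N m; "eef_pos": TCP position; "ee_rot": TCP orientation; "contact_force": force on the tool from outside, world axes, zero at the start; "torque": the same for the moment, N m; "opening": opening from 0.0 (shut) to 1.0 (fully open).
Only numpy, scipy, OpenCV 4.12 (cv2) and the standard library are available. Lean on these libraries where they do the work, as an engineer would, in place of code of your own. Each camera call takes 0.05 s, during which the arm holds its last target.

## Task

Get the last firelighter out of the aluminium box: press its red side lever right down until you feel it firmly on its stop, without forcing it, so the lid rises and the firelighter rolls out down the chute, then ease the lever back up so that the lid shuts slowly without slamming. Then put the firelighter in the orange bowl, leaving the jar, the thermometer probe and the tongs alone.

Things in the scene. Friction and masses are not known exactly. Their poses are not given: they have to be found in the camera images.
- dispenser: brushed aluminium firelighter box, fixed; origin at shelf height under the middle of its mouth, +x to its back, +y to the lever's side. Box x 0 to 113 mm, 64 mm wide, 124 mm high. From the mouth a chute slopes down 10 degrees to -x between 50 mm high cheeks as far as x = -50 mm, then as a bare tongue 28 mm wide.
- chute_end (a point): top of the tongue at its upright stop (28 mm wide, 48 mm high, at the box's x = -105 mm). The firelighter rests against the stop, its centre about 15 mm to +x of this point and 18 mm above it, 40 mm above the shelf, its axis along the box's y, its two ends overhanging the tongue's sides, free to be gripped.
- lever: steel side lever of the box; origin on its hinge, 90 mm behind the mouth, 45 mm to +y, 85 mm up. Swings down about y against a spring: about 3 N at the pad when up, 5 to 10 N when down. It ends on a hard stop screw, set differently each time, 17 to 42 mm down: feel for it. Firmly on it: 12 to 17 N for half a second; over 20 N bends it. Let go, it slams the lid: ease it up at under 25 mm/s.
- lever_pad (a point): top centre of the red pad of the lever, 44 x 44 mm; 120 mm to -x and 65 mm to +y of the lever's hinge; 89 mm above the shelf when up. Press straight down here with the shut fingers.
- lid (a joint): angle of the lid, hinged along the top of the box's back edge and linked to the lever (always twice the lever's angle): 0 shut; 0.29 to 0.72 rad with the lever on its stop, whose setting differs each time. The firelighter rolls out from about 0.25 rad.
- lid_edge (a point): middle of the lid's front top edge; 124 mm above the shelf when shut
- roll_center (a point): centre of the firelighter, a tan wood-wool roll with a brown band, 30 mm in diameter, 44 mm long, about 40 g; the roll's axis is this frame's y. It begins inside the box behind the lid's front flap. Grip it by its two flat ends (44 mm apart) on the tongue.
- bowl: orange pinch bowl, loose, origin at the centre of its underside; 120 mm across the rim, 45 mm high, mouth upward
- jar: amber glass jar, 60 mm in diameter, 85 mm high, origin at the centre of its underside: leave alone
- probe: meat thermometer probe in its grey sleeve, lying on the shelf, 180 mm long, 12 mm high, origin under the middle of the 150 mm sleeve, long side along its x: leave alone
- tongs: long steel tongs held upright by a spring clip on a stand, 280 mm high, foot 70 x 70 mm, fixed, origin under the foot's centre: leave alone
Not all that is in view belongs to the job. There is more than one size of the bowl; the job needs the middle-sized.

How it is judged:
On the way, in this order (a step that is already met when the one before it is completed fails the run):
1. the lever is pressed down by the fingers firmly onto its stop (over 11 N on it, lid at least 0.26 rad open) (contact force between the fingers and lever above 11 N and value of joint lid above 0.26 rad), for 0.3 s.
2. the firelighter lies at the end of the chute and the lid is shut again (value of joint lid below 0.04 rad and x of roll_center in the frame of dispenser between -0.12 and -0.06 m and height (world z) of roll_center above 0.03 m), for 0.2 s.
At the end, for the whole second after the job is handed in: The firelighter lies in the orange bowl (centre within 40 mm of the bowl's axis and under 50 mm above its foot), the bowl stands upright and still on the shelf, and the lid of the box is shut (under 0.04 rad) (horizontal distance between roll_center and bowl below 0.04 m and z of roll_center in the frame of bowl between 0 and 0.05 m and contact force between roll and bowl above 0.1 N and angle between bowl's own z axis and vertical below 0.15 rad and height (world z) of bowl below 0.01 m and linear speed of bowl below 0.02 m/s and value of joint lid below 0.04 rad); the robot touches nothing.
It fails at once if the lever is forced: over 20 N on it (contact force between any of the fingers, the arm and lever above 20 N).
It fails at once if the lid falls shut faster than 0.6 rad/s (velocity of joint lid below -0.6 rad/s).
It fails at once if the jar is moved by over 20 mm (distance of jar from where it was at the start of the episode above 0.02 m).
It fails at once if the probe is moved by over 20 mm (distance of probe from where it was at the start of the episode above 0.02 m).
It fails at once if the tongs are bumped (over 5 N) (contact force between anything else and tongs above 5 N).
It also fails if it takes over 70 s, if anything falls off the work surface, if the arm or the gripper's body presses on something with over 40 N, if the wrist force passes 120 N, or if a joint passes its speed limit or range.

## Working session

There is one attempt and no reset: what is moved stays moved. The work goes in short steps, Python scripts to look and compute and a shell command to move; the robot and the scene stay as the last step left them, time stands still between calls to the robot, and variables do not carry over. Pictures are saved under pics/ and viewed, and the job is handed in when it is done.

```bash
mkdir -p pics; ls; python3 - <<'E'
from station import r,get_image,calibration
import cv2,numpy as np
for n in("side","top"):
    im,d=get_image(n); cv2.imwrite(f"pics/{n}0.png",im[:,:,::-1]); np.save(f"pics/{n}0.npy",d)
    c=calibration(n); print(n,c)
    print((d>0).mean())
print(r.sense(), r.grip_depth)
E
```

```text
pics
side {'fx': 394.8553221056567, 'fy': 394.8553221056567, 'cx': 279.0192217341356, 'cy': 205.51173581385626, 'world_to_cam': array([[-0.8755645 , -0.48309352,  0.00273197,  0.51540618],
       [ 0.27625491, -0.49603247,  0.82318589, -0.21704059],
       [-0.39632062,  0.72150706,  0.56776538, -0.82559001],
       [ 0.        ,  0.        ,  0.        ,  1.        ]])}
0.9959821428571428
top {'fx': 473.05267364399833, 'fy': 473.05267364399833, 'cx': 285.2187337508823, 'cy': 208.15667857891327, 'world_to_cam': array([[ 0.00530738, -0.99998081, -0.00319682,  0.03200329],
       [ 0.9810332 ,  0.00458731,  0.19378548, -0.55836988],
       [-0.1937671 , -0.00416468,  0.98103872, -1.06764315],
       [ 0.        ,  0.        ,  0.        ,  1.        ]])}
0.9956292517006803
{'time_s': 0.1, 'joints': array([-1.21662109e+00,  3.51159594e-01,  1.65238154e+00,  8.65104883e-06,
        1.13912093e+00, -8.45706601e-02]), 'qd': array([-0.00027061, -0.00055677, -0.00269027,  0.00058591, -0.00047322,
       -0.00019165]), 'joint_torque': array([ 8.37416846e-04, -5.06829250e+01, -2.91873461e+01, -6.52777612e-05,
        2.67062474e-03,  4.71270766e-06]), 'eef_pos': array([ 0.23357305, -0.49759327,  0.23081658]), 'ee_rot': array([-0.1539257 ,  0.69053555, -0.68978547,  0.15382958]), 'contact_force': array([-0.45266909, -1.44333329, -0.27720657]), 'torque': array([-0.03928377, -0.01513125, -0.00804457]), 'opening': 0.9980474774277404} 0.0187
```

View pics/top0.png

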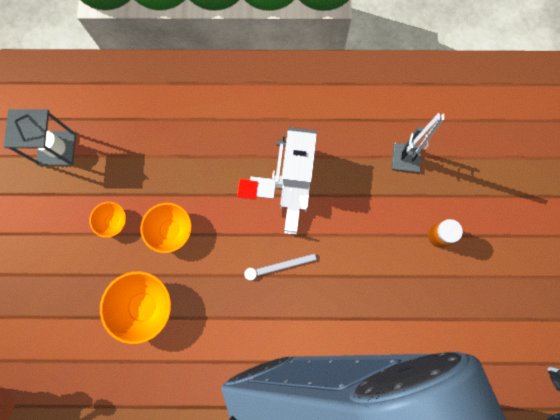

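View pics/side0.png

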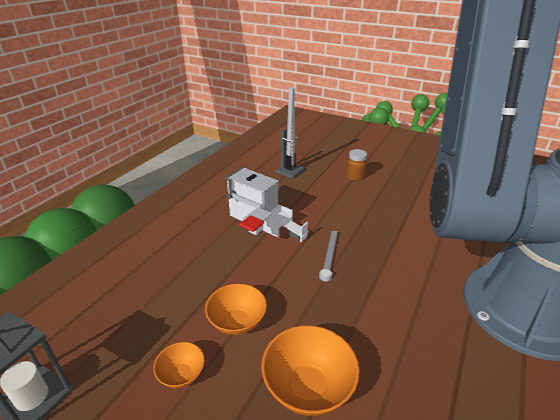

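The top view shows the box at (298,155), its tongue end at (291,232) and the red pad at (248,189). The probe is at (280,267), the jar at (447,232) and the tongs at (410,155). There are three orange bowls: small (108,220), middle (166,228) and large (136,307). The lantern at (40,140) is a distractor. Next I'll measure all of these.

```bash
cat > h.py <<'E'
import numpy as np,cv2
from station import calibration
def ray(n,uv):
    c=calibration(n);T=c["world_to_cam"];R=T[:3,:3];o=-R.T@T[:3,3]
    d=R.T@np.array([(uv[0]-c["cx"])/c["fx"],-(uv[1]-c["cy"])/c["fy"],-1.]);return o,d
def onz(n,uv,z):
    o,d=ray(n,uv);return o+d*(z-o[2])/d[2]
def cloud(n,d):
    c=calibration(n);T=c["world_to_cam"];R=T[:3,:3]
    v,u=np.indices(d.shape);P=np.stack([(u-c["cx"])/c["fx"]*d,-(v-c["cy"])/c["fy"]*d,-d],-1)
    return (P-T[:3,3])@R
def proj(n,p):
    c=calibration(n);q=c["world_to_cam"][:3]@np.append(p,1);return c["cx"]-c["fx"]*q[0]/q[2],c["cy"]+c["fy"]*q[1]/q[2]
E
python3 - <<'E'
from h import *
for n in("top","side"):
    im=cv2.imread(f"pics/{n}0.png");d=np.load(f"pics/{n}0.npy");P=cloud(n,d)
    hsv=cv2.cvtColor(im,cv2.COLOR_BGR2HSV)
    for name,lo,hi in(("orange",(8,200,150),(22,255,255)),("red",(0,240,180),(4,255,255))):
        m=cv2.inRange(hsv,lo,hi);cs,_=cv2.findContours(m,cv2.RETR_EXTERNAL,cv2.CHAIN_APPROX_NONE)
        for c in cs:
            if cv2.contourArea(c)<60: continue
            mm=np.zeros(m.shape,np.uint8);cv2.drawContours(mm,[c],-1,1,-1)
            Q=P[mm>0]; (u,v),R=cv2.minEnclosingCircle(c);z=np.percentile(Q[:,2],98)
            p=onz(n,(u,v),z);e=onz(n,(u+R,v),z)
            M=cv2.moments(c);uc=(M['m10']/M['m00'],M['m01']/M['m00'])
            print(n,name,cv2.contourArea(c),(round(u),round(v)),"z98",z.round(4),"p",p.round(4),"diam",2*np.linalg.norm(e-p).round(4),"cent",np.round(uc,1),onz(n,uc,np.median(Q[:,2])).round(4),"rect",cv2.minAreaRect(c))
# top heights map box
d=np.load("pics/top0.npy");P=cloud("top",d)
for uv in[(300,140),(300,160),(298,180),(294,200),(292,215),(292,224),(291,230),(291,233),(248,189),(265,188),(280,150),(447,232),(250,274),(300,262),(410,160),(400,250)]:
    print(uv,P[uv[1],uv[0]].round(4))
im=cv2.imread("pics/top0.png");cv2.imwrite("pics/c0.png",cv2.resize(im[100:300,220:340],None,fx=4,fy=4,interpolation=cv2.INTER_CUBIC)[:, :][:600*1])
cv2.imwrite("pics/c0.png",cv2.resize(im[115:245,225:335],None,fx=4.5,fy=4.5,interpolation=cv2.INTER_CUBIC))
im=cv2.imread("pics/side0.png");cv2.imwrite("pics/c1.png",cv2.resize(im[155:255,215:345],None,fx=5.5,fy=5.5,interpolation=cv2.INTER_CUBIC))
E
```

```text
top orange 3962.5 (135, 307) z98 0.062 p [0.3264 0.3738 0.062 ] diam 0.168 cent [135.  307.3] [0.3257 0.3848 0.0271] rect ((135.0, 307.0), (72.0, 70.0), 90.0)
top orange 135.5 (438, 233) z98 0.0606 p [ 0.4989 -0.3223  0.0606] diam 0.0528 cent [433.4 234.1] [ 0.4996 -0.3169  0.0421] rect ((434.578369140625, 234.0289764404297), (21.818653106689453, 14.175176620483398), 76.60750579833984)
top orange 1974.0 (165, 227) z98 0.0468 p [0.5137 0.3196 0.0468] diam 0.1242 cent [165.4 227.3] [0.5164 0.3259 0.0192] rect ((165.50001525878906, 227.50003051757812), (49.497474670410156, 50.91168975830078), 45.0)
top orange 973.0 (108, 219) z98 0.0344 p [0.5324 0.4623 0.0344] diam 0.0898 cent [107.5 219.2] [0.5366 0.4708 0.0135] rect ((107.5, 219.5), (35.0, 35.0), 90.0)
side orange 1650.0 (179, 364) z98 0.0348 p [0.5283 0.4657 0.0348] diam 0.0906 cent [178.5 364.4] [0.5397 0.4578 0.0162] rect ((178.50001525878906, 364.0000305175781), (41.719295501708984, 51.61879348754883), 45.0)
side orange 6630.5 (310, 368) z98 0.0627 p [0.3211 0.3796 0.0627] diam 0.1594 cent [310.1 369.6] [0.3282 0.3618 0.0292] rect ((310.0, 369.0), (94.7522964477539, 89.09545135498047), 45.0)
side orange 2244.0 (236, 308) z98 0.0475 p [0.5056 0.3235 0.0475] diam 0.1178 cent [235.4 307.8] [0.5198 0.3071 0.0234] rect ((235.50001525878906, 307.0), (51.61879348754883, 55.86143493652344), 45.0)
(300, 140) [0.7033 0.0015 0.1249]
(300, 160) [0.6553 0.0016 0.1265]
(298, 180) [0.6094 0.0061 0.1233]
(294, 200) [0.5826 0.0137 0.034 ]
(292, 215) [0.5465 0.0184 0.0287]
(292, 224) [0.5253 0.0183 0.0235]
(291, 230) [0.5071 0.0209 0.0468]
(291, 233) [0.5039 0.0206 0.0194]
(248, 189) [0.5965 0.1212 0.0882]
(265, 188) [0.6004 0.0821 0.0825]
(280, 150) [0.69   0.0476 0.092 ]
(447, 232) [ 0.4985 -0.3349  0.0848]
(250, 274) [0.4052 0.1185 0.0128]
(300, 262) [ 0.4347 -0.0014  0.0102]
(410, 160) [ 0.6907 -0.2773  0.0143]
(400, 250) [ 0.4656 -0.2454  0.0033]
```

View pics/c0.png

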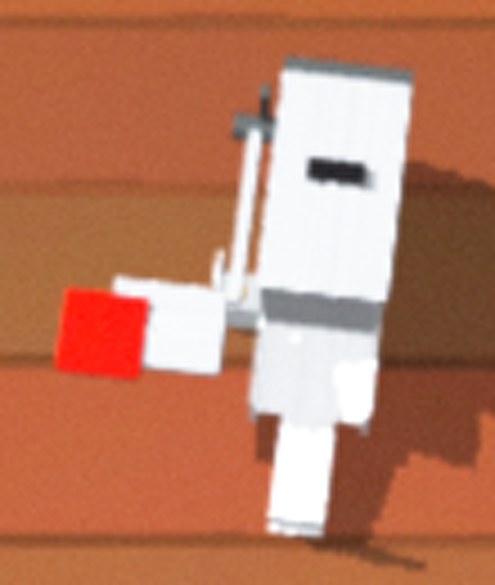

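View pics/c1.png

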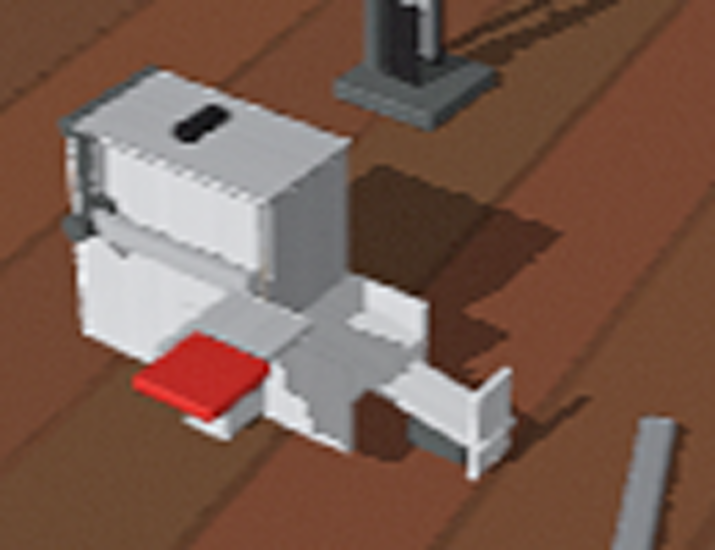

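The crops confirm the red pad and tongue, and the middle bowl measures 0.120 m across. Next I need the box pose and the exact pad centre.

```bash
python3 - <<'E'
from h import *
c=[onz("top",(225+u/4.5,115+v/4.5),.124)[:2] for u,v in[(262,290),(388,300),(285,60),(412,72)]]
for q in c:print(q.round(4))
f=(c[0]+c[1])/2;b=(c[2]+c[3])/2;e=(b-f);print("len",np.linalg.norm(e),"yaw",np.arctan2(e[1],e[0]), "w",np.linalg.norm(c[0]-c[1]),"mouth",f)
w=(c[0]-c[1]+c[2]-c[3]);print("yaw from width",np.arctan2(-w[0],w[1]))
pads=[]
for n in("top","side"):
    im=cv2.imread(f"pics/{n}0.png");h=cv2.cvtColor(im,cv2.COLOR_BGR2HSV)
    m=cv2.inRange(im,(0,0,180),(60,50,255))
    cs,_=cv2.findContours(m,cv2.RETR_EXTERNAL,cv2.CHAIN_APPROX_NONE);k=max(cs,key=cv2.contourArea)
    print(n,cv2.contourArea(k),cv2.minAreaRect(k)); M=cv2.moments(k);uv=(M['m10']/M['m00'],M['m01']/M['m00'])
    print(onz(n,uv,.089).round(4))
# fit disp pose from pad (-30,110), stop
ctr=onz("top",(225+296/4.5,115+527/4.5),.048);print("stop",ctr.round(4))
pad=onz("top",(248,189),.089)[:2]
for yaw in(-.06,-.08,-.1,-.12):
    R=np.array([[np.cos(yaw),-np.sin(yaw)],[np.sin(yaw),np.cos(yaw)]])
    print(yaw,(f+R@[-.03,.11]).round(4),(f+R@[-.105,0]).round(4),(f+R@[-.09,0]).round(4))
E
```

```text
[0.6103 0.0393]
[ 0.6055 -0.0236]
[0.7317 0.0283]
[ 0.7255 -0.0365]
len 0.1212459589520249 yaw -0.09871394539591657 w 0.06315211150477903 mouth [0.60790637 0.00785736]
yaw from width -0.08635245100676159
top 268.0 ((247.07424926757812, 188.75741577148438), (17.413150787353516, 17.612157821655273), 5.710593223571777)
[0.5962 0.1234 0.089 ]
side 145.5 ((251.00003051757812, 222.00003051757812), (14.142135620117188, 16.970561981201172), 45.0)
[0.596  0.1204 0.089 ]
stop [0.5019 0.0214 0.048 ]
-0.06 [0.5846 0.1195] [0.5031 0.0142] [0.5181 0.0133]
-0.08 [0.5868 0.1199] [0.5032 0.0162] [0.5182 0.015 ]
-0.1 [0.589  0.1203] [0.5034 0.0183] [0.5184 0.0168]
-0.12 [0.5913 0.1207] [0.5037 0.0204] [0.5186 0.0186]
```

```bash
cat >> h.py <<'E'
from scipy.spatial.transform import Rotation as Ro
def plan(r,tgt,zdir_yaw=None):
    s=r.sense();R=Ro.from_quat(s["ee_rot"]);A=R.as_matrix()
    print("t",s["time_s"],"pos",np.round(s["eef_pos"],4),"F",np.round(s["contact_force"],2),"op",round(s["opening"],3),"j",np.round(s["joints"],2))
    print("axes x",A[:,0].round(3),"y",A[:,1].round(3),"z",A[:,2].round(3))
    if tgt is not None: print("shift tool",R.inv().apply(np.array(tgt)-s["eef_pos"]).round(4))
    if zdir_yaw is not None:
        z=np.array([-np.sin(zdir_yaw),np.cos(zdir_yaw),0]);y=np.array([0,0,-1.]);x=np.cross(y,z)
        T=np.stack([x,y,z],1)
        for nm,B in(("a",T),("b",T@np.diag([-1,1,-1]))):
            print(nm,"turn tool rotvec",(R.inv()*Ro.from_matrix(B)).as_rotvec().round(4))
        return
E
python3 -c "
from h import *;from station import r
plan(r,[.596,.122,.20],-.1)"
```

```text
t 0.1 pos [ 0.2336 -0.4976  0.2308] F [-0.45 -1.44 -0.28] op 0.998 j [-1.22  0.35  1.65  0.    1.14 -0.08]
axes x [-0.905 -0.425 -0.   ] y [-0.     0.001 -1.   ] z [ 0.425 -0.905 -0.001]
shift tool [-0.5913  0.0313 -0.4069]
a turn tool rotvec [ 3.0000e-04 -2.6029e+00 -1.4000e-03]
b turn tool rotvec [1.100e-03 5.387e-01 2.000e-04]
```

```bash
python3 -m creep '[[-0.03,0,-0.02,0,0,0,0],[-0.036,0,-0.025,0,0,0,0],[-0.036,0,-0.025,0,0,0,0],[-0.036,0,-0.025,0,0,0,0],[-0.036,0,-0.025,0,0,0,0],[-0.036,0,-0.025,0,0,0,0],[-0.036,0,-0.025,0,0,0,0],[-0.036,0,-0.025,0,0,0,0],[-0.036,0,-0.025,0,0,0,0],[-0.036,0,-0.025,0,0,0,0]]' 40
python3 -m creep '[[-0.036,0,-0.025,0,0,0,0],[-0.036,0,-0.025,0,0,0,0],[-0.036,0,-0.025,0,0,0,0],[-0.036,0,-0.025,0,0,0,0],[-0.036,0,-0.025,0,0,0,0],[-0.036,0.01,-0.025,0,0,0,0],[-0.02,0.02,-0.015,0,0,0,0],[0,0,0,0,0.135,0,0],[0,0,0,0,0.135,0,0],[0,0,0,0,0.135,0,0],[0,0,0,0,0.134,0,0],[0,0,0,0,0,0,0]]'
python3 -c "
from h import *;from station import r
plan(r,[.596,.122,.13],-.1)"
```

```text
time_s: 1.35
eef_pos: [0.4505, -0.1243, 0.2311]
ee_rot: [-0.154, 0.69, -0.69, 0.154]
contact_force: [-0.1, -1.0, 1.0]
opening: 0.001
time_s: 2.85
eef_pos: [0.5934, 0.1239, 0.201]
ee_rot: [-0.035, -0.706, 0.706, 0.035]
contact_force: [0.9, -0.9, 0.2]
opening: 0.0
t 2.85 pos [0.5934 0.1239 0.201 ] F [ 0.88 -0.92  0.2 ] op 0.0 j [0.13 0.48 1.53 0.   1.13 1.8 ]
axes x [-0.995  0.099  0.001] y [-0.001 -0.    -1.   ] z [-0.099 -0.995  0.   ]
shift tool [-0.0028  0.071   0.0017]
a turn tool rotvec [ 9.0000e-04 -3.1409e+00  2.0000e-04]
b turn tool rotvec [-0.0001  0.0007  0.0006]
```

```bash
python3 -m creep '[[-0.002,0.02,0.001,0,0,0,0],[0,0.025,0,0,0,0,0],[0,0.025,0,0,0,0,0],[0,0.02,0,0,0,0,0],[0,0,0,0,0,0,0],[0,0,0,0,0,0,0]]'
python3 - <<'E'
from h import *
from station import get_image,r
im,d=get_image("side");a=im[155:255,215:345,::-1]
im,d=get_image("top");b=im[115:245,200:335,::-1]
cv2.imwrite("pics/p1.png",np.hstack([cv2.resize(a,(390,300)),cv2.resize(b,(390,375))[:300]]))
plan(r,[.596,.122,.09])
E
```

```text
time_s: 3.6
eef_pos: [0.5959, 0.1228, 0.1121]
ee_rot: [0.035, 0.706, -0.706, -0.035]
contact_force: [1.4, -0.5, -0.5]
opening: 0.0
t 3.7 pos [0.596  0.1228 0.1124] F [-0.16  1.18 -0.85] op 0.001 j [0.13 0.59 1.59 0.   0.95 1.8 ]
axes x [-0.995  0.099 -0.002] y [ 0.002  0.    -1.   ] z [-0.099 -0.995 -0.   ]
shift tool [-0.      0.0224  0.0008]
```

View pics/p1.png

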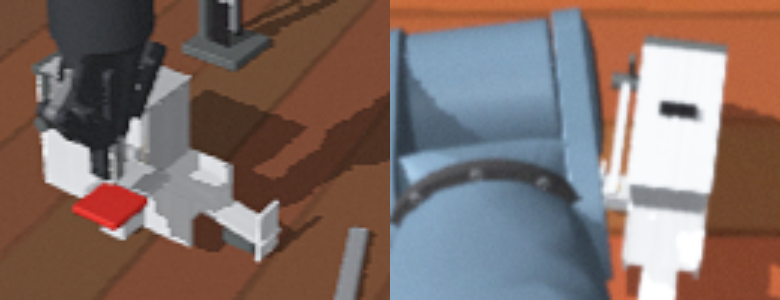

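The side view shows the shut fingers directly above the red pad, which is at about (112,205) in the left crop. I'll lower in small steps and read the force at each one.

```bash
for i in 1 2; do python3 -m creep '[[0,0.006,0,0,0,0,0],[0,0.003,0,0,0,0,0],[0,0,0,0,0,0,0]]' | grep -E "eef|force"; done
python3 -m creep '[[0,0.004,0,0,0,0,0],[0,0,0,0,0,0,0]]' | grep -E "eef|force"
python3 -m creep '[[0,0.004,0,0,0,0,0],[0,0,0,0,0,0,0]]' | grep -E "eef|force"
python3 -m creep '[[0,0.004,0,0,0,0,0],[0,0,0,0,0,0,0]]' | grep -E "eef|force"
```

```text
eef_pos: [0.5953, 0.1228, 0.102]
contact_force: [-0.0, 0.9, 0.1]
eef_pos: [0.5953, 0.1227, 0.0929]
contact_force: [-0.2, -0.5, 0.2]
eef_pos: [0.5956, 0.1227, 0.0892]
contact_force: [-1.1, 0.1, 0.2]
eef_pos: [0.5956, 0.1228, 0.0853]
contact_force: [-0.8, 0.6, 3.5]
eef_pos: [0.5956, 0.1228, 0.0811]
contact_force: [1.2, 0.1, 1.7]
```

```bash
python3 -m creep '[[0,0.003,0,0,0,0,0],[0,0.003,0,0,0,0,0],[0,0,0,0,0,0,0]]' | grep -E "eef|force"
for i in 1 2 3 4; do python3 -m creep '[[0,0.001,0,0,0,0,0],[0,0,0,0,0,0,0]]' | grep -E "eef|force"; done
```

```text
eef_pos: [0.5959, 0.1227, 0.0753]
contact_force: [2.0, 0.1, 5.4]
eef_pos: [0.5959, 0.1227, 0.0746]
contact_force: [1.7, -0.4, 5.5]
eef_pos: [0.596, 0.1227, 0.0736]
contact_force: [2.4, -0.4, 4.8]
eef_pos: [0.5961, 0.1227, 0.0727]
contact_force: [1.8, -0.5, 5.1]
eef_pos: [0.5962, 0.1227, 0.0717]
contact_force: [2.6, 0.0, 5.4]
```

```bash
python3 -m creep '[[0,0.001,0,0,0,0,0],[0,0,0,0,0,0,0]]' | grep -E "eef|force"
python3 -m creep '[[0,0.001,0,0,0,0,0],[0,0,0,0,0,0,0]]' | grep -E "eef|force"
```

```text
eef_pos: [0.5963, 0.1227, 0.0708]
contact_force: [3.0, -0.3, 6.3]
eef_pos: [0.5963, 0.1227, 0.0698]
contact_force: [2.6, -1.4, 6.0]
```

```bash
python3 -m creep '[[0,0.001,0,0,0,0,0],[0,0,0,0,0,0,0]]' | grep -E "eef|force"
python3 -m creep '[[0,0.001,0,0,0,0,0],[0,0,0,0,0,0,0]]' | grep -E "eef|force"
```

```text
eef_pos: [0.5963, 0.1227, 0.0688]
contact_force: [3.5, -2.0, 6.5]
eef_pos: [0.5964, 0.1227, 0.0679]
contact_force: [3.1, -0.1, 6.2]
```

```bash
python3 -m creep '[[0,0.001,0,0,0,0,0],[0,0,0,0,0,0,0]]' | grep -E "eef|force"
python3 -m creep '[[0,0.001,0,0,0,0,0],[0,0,0,0,0,0,0]]' | grep -E "eef|force"
```

```text
eef_pos: [0.5964, 0.1227, 0.0669]
contact_force: [3.5, -1.2, 6.7]
eef_pos: [0.5964, 0.1227, 0.0659]
contact_force: [2.4, 0.1, 5.8]
```

```bash
python3 -m creep '[[0,0.001,0,0,0,0,0],[0,0,0,0,0,0,0]]' | grep -E "eef|force"
python3 -m creep '[[0,0.001,0,0,0,0,0],[0,0,0,0,0,0,0]]' | grep -E "eef|force"
```

```text
eef_pos: [0.5964, 0.1227, 0.0649]
contact_force: [3.1, 0.5, 5.3]
eef_pos: [0.5964, 0.1227, 0.0639]
contact_force: [2.9, -0.7, 6.7]
```

```bash
python3 -m creep '[[0,0.001,0,0,0,0,0],[0,0,0,0,0,0,0]]' | grep -E "eef|force"
python3 -m creep '[[0,0.001,0,0,0,0,0],[0,0,0,0,0,0,0]]' | grep -E "eef|force"
```

```text
eef_pos: [0.5964, 0.1227, 0.0629]
contact_force: [2.6, 0.2, 6.3]
eef_pos: [0.5964, 0.1228, 0.0619]
contact_force: [2.9, -0.0, 6.6]
```

```bash
python3 -m creep '[[0,0.001,0,0,0,0,0],[0,0,0,0,0,0,0]]' | grep -E "eef|force"
python3 -m creep '[[0,0.001,0,0,0,0,0],[0,0,0,0,0,0,0]]' | grep -E "eef|force"
```

```text
eef_pos: [0.5965, 0.1227, 0.061]
contact_force: [2.0, -0.4, 7.7]
eef_pos: [0.5965, 0.1227, 0.06]
contact_force: [3.3, -0.1, 7.4]
```

```bash
python3 -m creep '[[0,0.001,0,0,0,0,0],[0,0,0,0,0,0,0]]' | grep -E "eef|force"
python3 -m creep '[[0,0.001,0,0,0,0,0],[0,0,0,0,0,0,0]]' | grep -E "eef|force"
```

```text
eef_pos: [0.5965, 0.1228, 0.059]
contact_force: [3.0, -0.3, 7.1]
eef_pos: [0.5965, 0.1228, 0.058]
contact_force: [2.8, -0.3, 7.1]
```

```bash
python3 -m creep '[[0,0.001,0,0,0,0,0],[0,0,0,0,0,0,0]]' | grep -E "eef|force"
python3 -m creep '[[0,0.001,0,0,0,0,0],[0,0,0,0,0,0,0]]' | grep -E "eef|force"
```

```text
eef_pos: [0.5965, 0.1228, 0.057]
contact_force: [1.4, -0.0, 7.9]
eef_pos: [0.5965, 0.1228, 0.056]
contact_force: [2.1, -0.9, 7.2]
```

```bash
python3 -m creep '[[0,0.0005,0,0,0,0,0],[0,0,0,0,0,0,0]]' | grep -E "eef|force"
```

```text
eef_pos: [0.5965, 0.1228, 0.0556]
contact_force: [3.6, -0.8, 7.7]
```

```bash
python3 -m creep '[[0,0.0005,0,0,0,0,0],[0,0,0,0,0,0,0]]' | grep -E "eef|force"
```

```text
eef_pos: [0.5966, 0.1228, 0.0551]
contact_force: [2.8, -0.9, 8.4]
```

```bash
python3 -m creep '[[0,0.0005,0,0,0,0,0],[0,0,0,0,0,0,0]]' | grep -E "eef|force"
```

```text
eef_pos: [0.5966, 0.1228, 0.0546]
contact_force: [2.5, -0.1, 8.8]
```

```bash
python3 -m creep '[[0,0.0005,0,0,0,0,0],[0,0,0,0,0,0,0]]' | grep -E "eef|force"
```

```text
eef_pos: [0.5967, 0.1228, 0.0543]
contact_force: [1.9, -1.8, 9.4]
```

```bash
python3 -m creep '[[0,0.0005,0,0,0,0,0],[0,0,0,0,0,0,0]]' | grep -E "eef|force"
```

```text
eef_pos: [0.5968, 0.1228, 0.054]
contact_force: [0.9, -0.6, 11.2]
```

```bash
python3 -m creep '[[0,0.0005,0,0,0,0,0],[0,0,0,0,0,0,0]]' | grep -E "eef|force"
```

```text
eef_pos: [0.5969, 0.1228, 0.0537]
contact_force: [1.9, -1.1, 13.7]
```

The force is now rising with less travel, so the lever is on its stop. I'll hold and read.

```bash
python3 -m creep '[[0,0,0,0,0,0,0]]' | grep -E "eef|force"
python3 -m creep '[[0,0,0,0,0,0,0]]' | grep -E "eef|force"
python3 -m creep '[[0,0,0,0,0,0,0]]' | grep -E "eef|force"
```

```text
eef_pos: [0.5969, 0.1227, 0.0537]
contact_force: [0.9, -0.8, 13.5]
eef_pos: [0.5968, 0.1228, 0.0537]
contact_force: [0.5, -1.1, 13.0]
eef_pos: [0.5969, 0.1228, 0.0538]
contact_force: [0.9, -1.6, 14.3]
```

```bash
python3 -m creep '[[0,0.0002,0,0,0,0,0],[0,0,0,0,0,0,0],[0,0,0,0,0,0,0]]' | grep -E "eef|force"
python3 -m creep '[[0,0,0,0,0,0,0],[0,0,0,0,0,0,0]]' | grep -E "eef|force"
python3 -m creep '[[0,0,0,0,0,0,0],[0,0,0,0,0,0,0]]' | grep -E "eef|force"
python3 - <<'E'
from h import *
from station import get_image,r
im,d=get_image("side");a=im[155:255,215:345,::-1]
im,d=get_image("top");b=im[115:245,200:335,::-1]
cv2.imwrite("pics/p2.png",np.hstack([cv2.resize(a,(390,300)),cv2.resize(b,(390,375))[:300]]))
plan(r,None)
E
```

```text
eef_pos: [0.5969, 0.1228, 0.0536]
contact_force: [1.3, -2.5, 14.4]
eef_pos: [0.5969, 0.1228, 0.0536]
contact_force: [1.1, -1.2, 14.4]
eef_pos: [0.5969, 0.1228, 0.0536]
contact_force: [0.5, -0.0, 14.4]
t 13.425 pos [0.5969 0.1228 0.0536] F [ 0.86 -0.39 14.18] op 0.001 j [ 0.13  0.68  1.62 -0.    0.84  1.8 ]
axes x [-0.995  0.1   -0.004] y [ 0.004  0.    -1.   ] z [-0.1   -0.995 -0.001]
```

View pics/p2.png

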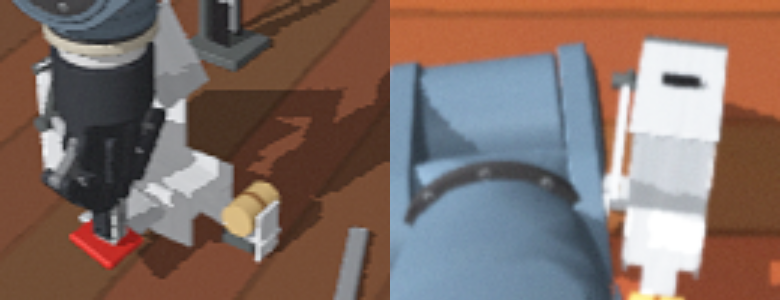

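The side view shows the roll resting against the stop at about (250,210) in the left crop, with the lid up. Now I'll ease the lever up slowly at about 10 mm/s.

```bash

python3 -m creep '[[0,-0.0006,0,0,0,0,0],[0,-0.001,0,0,0,0,0],[0,-0.0012,0,0,0,0,0],[0,-0.0012,0,0,0,0,0],[0,-0.0012,0,0,0,0,0],[0,-0.0012,0,0,0,0,0],[0,-0.0012,0,0,0,0,0],[0,-0.0012,0,0,0,0,0],[0,-0.0012,0,0,0,0,0],[0,-0.0012,0,0,0,0,0],[0,-0.0012,0,0,0,0,0],[0,-0.0012,0,0,0,0,0]]' | grep -E "eef|force"
python3 -m creep '[[0,-0.0012,0,0,0,0,0],[0,-0.0012,0,0,0,0,0],[0,-0.0012,0,0,0,0,0],[0,-0.0012,0,0,0,0,0],[0,-0.0012,0,0,0,0,0],[0,-0.0012,0,0,0,0,0],[0,-0.0012,0,0,0,0,0],[0,-0.0012,0,0,0,0,0],[0,-0.0012,0,0,0,0,0],[0,-0.0012,0,0,0,0,0],[0,-0.0012,0,0,0,0,0],[0,-0.0012,0,0,0,0,0]]' | grep -E "eef|force"
```

```text
eef_pos: [0.5946, 0.123, 0.0655]
contact_force: [-3.7, 1.8, 5.0]
eef_pos: [0.5956, 0.1228, 0.0802]
contact_force: [-2.9, 0.4, 3.6]
```

```bash

python3 -m creep '[[0,-0.001,0,0,0,0,0],[0,-0.001,0,0,0,0,0],[0,-0.001,0,0,0,0,0],[0,-0.001,0,0,0,0,0],[0,-0.001,0,0,0,0,0],[0,-0.001,0,0,0,0,0],[0,-0.001,0,0,0,0,0],[0,-0.001,0,0,0,0,0],[0,-0.001,0,0,0,0,0],[0,-0.001,0,0,0,0,0],[0,-0.001,0,0,0,0,0],[0,-0.001,0,0,0,0,0]]' | grep -E "eef|force"
python3 -m creep '[[0,-0.001,0,0,0,0,0],[0,-0.001,0,0,0,0,0],[0,-0.001,0,0,0,0,0],[0,-0.001,0,0,0,0,0],[0,-0.001,0,0,0,0,0],[0,-0.001,0,0,0,0,0]]' | grep -E "eef|force"
```

```text
eef_pos: [0.5956, 0.1227, 0.0921]
contact_force: [-0.2, -0.2, -0.6]
eef_pos: [0.5955, 0.1228, 0.0982]
contact_force: [1.3, -0.9, 0.9]
```

```bash

python3 -m creep '[[0,-0.02,0,0,0,0,0],[0,-0.03,0,0,0,0,0.2],[0,-0.03,0,0,0,0,0.5],[0,-0.02,0,0,0,0,0.8],[0,0,0,0,0,0,0.8]]' | grep -E "eef|force|open"
python3 - <<'E'
from h import *
from station import get_image,r
a,da=get_image("side");b,db=get_image("top")
a=a[:,:,::-1];b=b[:,:,::-1]
np.save("pics/s3.npy",da);np.save("pics/t3.npy",db);cv2.imwrite("pics/s3.png",a);cv2.imwrite("pics/t3.png",b)
cv2.imwrite("pics/p3.png",np.hstack([cv2.resize(a[155:255,215:345],(390,300)),cv2.resize(b[165:265,225:355],(390,300))]))
for n,im,d in(("side",a,da),("top",b,db)):
    h=cv2.cvtColor(np.ascontiguousarray(im),cv2.COLOR_BGR2HSV);m=cv2.inRange(h,(14,60,120),(30,200,255))
    win=np.zeros_like(m)
    if n=="side":win[190:260,270:330]=1
    else:win[205:250,260:330]=1
    m*=win
    cs,_=cv2.findContours(m,cv2.RETR_EXTERNAL,cv2.CHAIN_APPROX_NONE)
    for k in cs:
        if cv2.contourArea(k)<10:continue
        mm=np.zeros_like(m);cv2.drawContours(mm,[k],-1,1,-1);Q=cloud(n,d)[mm>0]
        M=cv2.moments(k);print(n,cv2.contourArea(k),M['m10']/M['m00'],M['m01']/M['m00'],np.median(Q,0).round(4),np.percentile(Q,[3,97],axis=0).round(4).tolist(),"z40",onz(n,(M['m10']/M['m00'],M['m01']/M['m00']),.045).round(4))
plan(r,None)
E
```

```text
eef_pos: [0.5961, 0.1228, 0.1994]
contact_force: [0.5, -0.5, -0.3]
opening: 0.798
side 166.0 297.3664658634538 223.79618473895582 [0.5208 0.0327 0.0524] [[0.5087, -0.0029, 0.0174], [0.5463, 0.0419, 0.0576]] z40 [0.5242 0.0217 0.045 ]
top 195.0 291.4948717948718 222.49145299145297 [0.5249 0.0186 0.0521] [[0.5116, -0.0026, 0.0006], [0.5387, 0.0428, 0.058]] z40 [0.5254 0.0197 0.045 ]
t 19.4 pos [0.5951 0.1227 0.1973] F [-0.82 -0.26 -1.  ] op 0.798 j [0.13 0.49 1.53 0.   1.12 1.8 ]
axes x [-0.995  0.1    0.001] y [-0.001 -0.    -1.   ] z [-0.1   -0.995  0.   ]
```

View pics/p3.png

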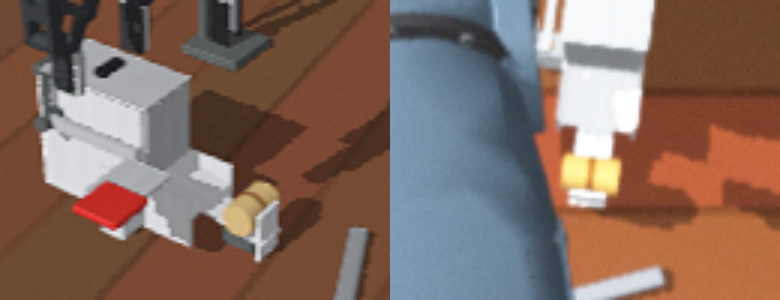

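The lid is shut, the pad is up, and the roll lies on the tongue at about (0.523, 0.019) with both views agreeing. Next I'll move above it.

```bash

python3 -m creep '[[0.015,0,0.028,0,0,0,0.9],[0.016,0,0.028,0,0,0,0.9],[0.016,0,0.028,0,0,0,0.9],[0.014,0.01,0.027,0,0,0,0.9],[0,0.04,0,0,0,0,0.9],[0,0.04,0,0,0,0,0.9],[0,0,0,0,0,0,0.9],[0,0,0,0,0,0,0.9]]' | grep -E "eef|force|open"
python3 - <<'E'
from h import *
from station import get_image,r
a,da=get_image("side");b,db=get_image("top")
a=a[:,:,::-1];b=b[:,:,::-1]
cv2.imwrite("pics/p4.png",np.hstack([cv2.resize(a[155:255,230:360],(390,300)),cv2.resize(b[165:265,225:355],(390,300))]))
plan(r,[.523,.019,.019],-.1)
E
```

```text
eef_pos: [0.5241, 0.0184, 0.1089]
contact_force: [0.4, -0.8, 0.6]
opening: 0.902
t 20.5 pos [0.5245 0.0184 0.1095] F [-0.16  0.73 -0.38] op 0.901 j [-0.05  0.47  1.82  0.    0.85  1.62]
axes x [-0.995  0.1   -0.002] y [ 0.002 -0.    -1.   ] z [-0.1   -0.995 -0.   ]
shift tool [ 0.0018  0.0905 -0.0004]
a turn tool rotvec [3.5000e-03 3.1415e+00 2.0000e-04]
b turn tool rotvec [ 0.0001 -0.0001 -0.0022]
```

View pics/p4.png

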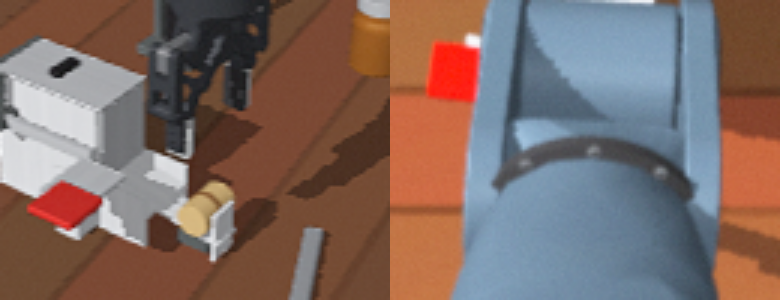

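The side view shows the open fingers (near tip at (180,140)) straddling the roll at (207,208) in x and y. Going down in two stages.

```bash

python3 -m creep '[[0.001,0.015,0,0,0,0,0.9],[0,0.02,0,0,0,0,0.9],[0,0.015,0,0,0,0,0.9],[0,0.01,0,0,0,0,0.9],[0,0,0,0,0,0,0.9]]' | grep -E "eef|force|open"
python3 -m creep '[[0,0.01,0,0,0,0,0.9],[0,0.01,0,0,0,0,0.9],[0,0.008,0,0,0,0,0.9],[0,0,0,0,0,0,0.9]]' | grep -E "eef|force|open"
python3 - <<'E'
from h import *
from station import get_image,r
a,da=get_image("side")
a=a[:,:,::-1]
cv2.imwrite("pics/p5.png",cv2.resize(a[180:260,250:350],(700,560)))
plan(r,[.523,.019,.019])
E
```

```text
eef_pos: [0.5224, 0.0185, 0.0475]
contact_force: [-0.5, -0.4, 0.3]
opening: 0.897
eef_pos: [0.5223, 0.0185, 0.0194]
contact_force: [0.0, -0.2, 0.1]
opening: 0.898
t 21.675 pos [0.5226 0.0185 0.0198] F [-0.17  0.44 -0.26] op 0.899 j [-0.05  0.62  1.86  0.    0.66  1.62]
axes x [-0.995  0.1    0.001] y [-0.001  0.    -1.   ] z [-0.1   -0.995  0.   ]
shift tool [-0.0004  0.0008 -0.0005]
```

View pics/p5.png

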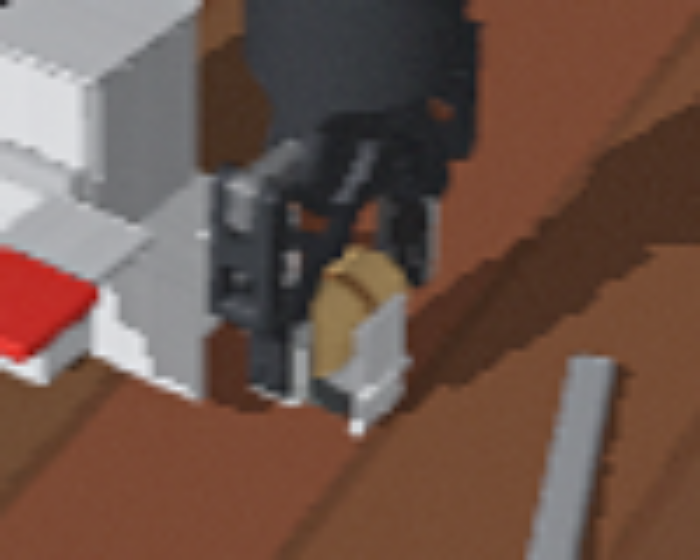

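The fingers straddle the roll on the tongue, with the near finger at (270,330) and the roll at (360,310). Close gently.

```bash

python3 -m creep '[[0,0,0,0,0,0,0.7],[0,0,0,0,0,0,0.6],[0,0,0,0,0,0,0.5],[0,0,0,0,0,0,0.4],[0,0,0,0,0,0,0.3],[0,0,0,0,0,0,0.3],[0,0,0,0,0,0,0.3]]' 30 | grep -E "eef|force|open"
python3 -m creep '[[0,0,0,0,0,0,0.3],[0,-0.01,0,0,0,0,0.3],[0,-0.02,0,0,0,0,0.3],[0,-0.02,0,0,0,0,0.3],[0,-0.03,0,0,0,0,0.3],[0,-0.03,0,0,0,0,0.3],[0,0,0,0,0,0,0.3]]' | grep -E "eef|force|open"
python3 - <<'E'
from h import *
from station import get_image,r
a,da=get_image("side")
a=a[:,:,::-1]
cv2.imwrite("pics/p6.png",cv2.resize(a[150:260,230:370],(700,550)))
plan(r,[.511,.3205,.13])
E
```

```text
eef_pos: [0.5229, 0.0185, 0.0204]
contact_force: [-1.2, 1.0, 6.0]
opening: 0.513
eef_pos: [0.5237, 0.0184, 0.1323]
contact_force: [0.6, -0.1, -0.6]
opening: 0.514
t 23.475 pos [0.5229 0.0185 0.1308] F [ 0.12 -0.15 -0.84] op 0.512 j [-0.05  0.43  1.81 -0.    0.89  1.62]
axes x [-0.995  0.1   -0.001] y [ 0.001 -0.    -1.   ] z [-0.1   -0.995 -0.   ]
shift tool [ 0.042   0.0008 -0.2993]
```

View pics/p6.png

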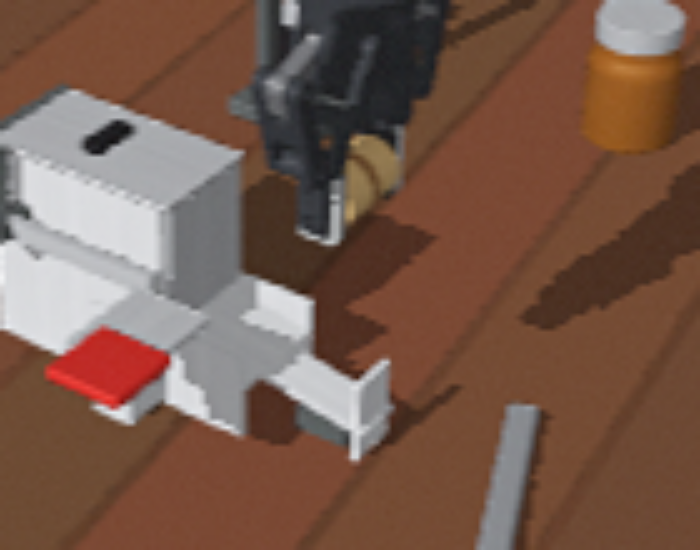

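The roll is held between the fingers at (365,180), with opening 0.513 (44 mm), and the chute is empty. Carrying it to the middle bowl.

```bash

python3 -m creep '[[0.004,-0.005,-0.025,0,0,0,0.3],[0.004,-0.005,-0.03,0,0,0,0.3],[0.004,-0.005,-0.03,0,0,0,0.3],[0.004,0,-0.03,0,0,0,0.3],[0.004,0,-0.03,0,0,0,0.3],[0.004,0,-0.03,0,0,0,0.3],[0.004,0,-0.03,0,0,0,0.3],[0.004,0,-0.03,0,0,0,0.3],[0.004,0,-0.03,0,0,0,0.3],[0.004,0,-0.03,0,0,0,0.3],[0,0,-0.004,0,0,0,0.3],[0,0,0,0,0,0,0.3]]' | grep -E "eef|force|open"
python3 - <<'E'
from h import *
from station import get_image,r
a,da=get_image("side");b,db=get_image("top")
a=a[:,:,::-1];b=b[:,:,::-1]
cv2.imwrite("pics/p7.png",np.hstack([cv2.resize(a[210:350,170:310],(390,390)),cv2.resize(b[165:305,95:235],(390,390))]))
plan(r,[.512,.320,.029])
E
```

```text
eef_pos: [0.5124, 0.3195, 0.1442]
contact_force: [0.5, -0.6, 0.2]
opening: 0.508
t 25.075 pos [0.5127 0.3191 0.1446] F [0.03 0.65 0.23] op 0.512 j [ 0.48  0.54  1.58 -0.    1.01  2.15]
axes x [-0.995  0.101  0.001] y [-0.001 -0.001 -1.   ] z [-0.101 -0.995  0.001]
shift tool [ 0.0007  0.1156 -0.001 ]
```

View pics/p7.png

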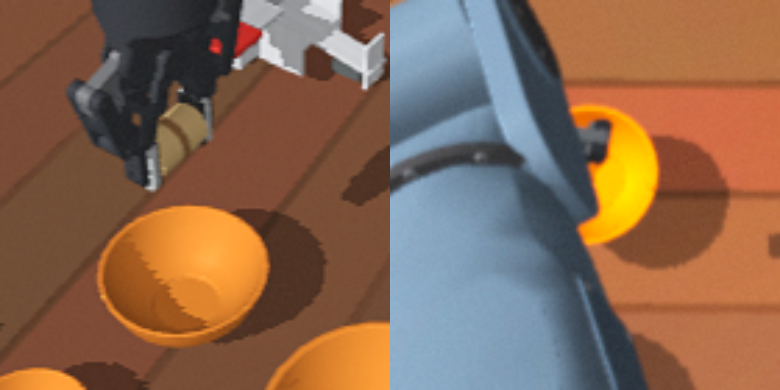

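The roll hangs above the middle bowl, which is at (185,275) in the left crop. Going down in steps.

```bash

python3 -m creep '[[0,0.02,-0.001,0,0,0,0.3],[0,0.03,0,0,0,0,0.3],[0,0.02,0,0,0,0,0.3],[0,0,0,0,0,0,0.3]]' | grep -E "eef|force|open"
python3 -m creep '[[0,0.012,0,0,0,0,0.3],[0,0.012,0,0,0,0,0.3],[0,0.01,0,0,0,0,0.3],[0,0,0,0,0,0,0.3]]' | grep -E "eef|force|open"
python3 - <<'E'
from h import *
from station import get_image,r
a,da=get_image("side")
a=a[:,:,::-1]
cv2.imwrite("pics/p8.png",cv2.resize(a[230:350,170:310],(700,600)))
plan(r,[.512,.320,.029])
E
```

```text
eef_pos: [0.5124, 0.3202, 0.0739]
contact_force: [0.0, 0.6, 0.1]
opening: 0.51
eef_pos: [0.5125, 0.3208, 0.0402]
contact_force: [0.2, 0.5, -0.9]
opening: 0.511
t 26.125 pos [0.5128 0.321  0.0408] F [ 0.61 -0.03 -0.67] op 0.51 j [0.48 0.69 1.63 0.   0.82 2.15]
axes x [-0.995  0.1    0.   ] y [-0. -0. -1.] z [-0.1   -0.995  0.   ]
shift tool [0.0007 0.0118 0.0011]
```

View pics/p8.png

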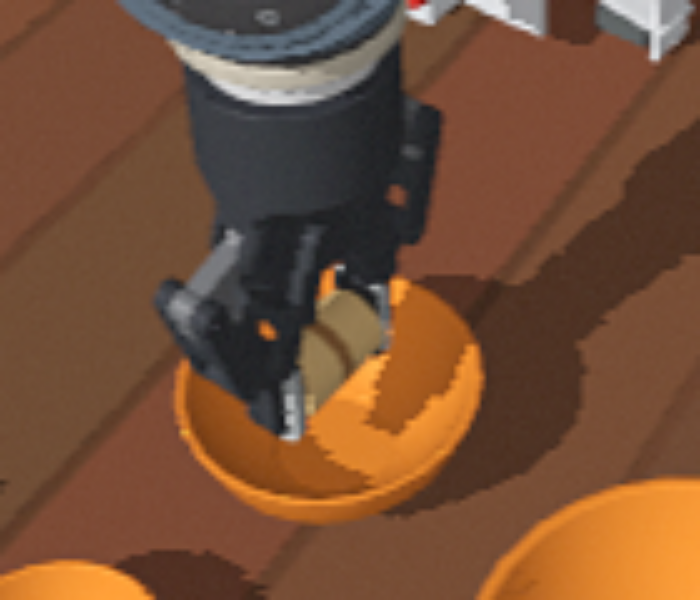

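The fingers are inside the rim with the roll between them at (345,345). I'll lower 9 mm more, then open slightly.

```bash

python3 -m creep '[[0,0.005,0.001,0,0,0,0.3],[0,0.004,0,0,0,0,0.3],[0,0,0,0,0,0,0.3]]' | grep -E "eef|force|open"
```

```text
eef_pos: [0.5127, 0.3199, 0.0318]
contact_force: [-0.7, 0.7, 0.1]
opening: 0.507
```

```bash

python3 -m creep '[[0,0,0,0,0,0,0.54],[0,0,0,0,0,0,0.57],[0,0,0,0,0,0,0.6],[0,0,0,0,0,0,0.62],[0,0,0,0,0,0,0.62]]' | grep -E "eef|force|open"
python3 -m creep '[[0,-0.01,0,0,0,0,0.62],[0,-0.02,0,0,0,0,0.62],[0,-0.03,0,0,0,0,0.62],[0,-0.04,0,0,0,0,0.62],[0,-0.04,0,0,0,0,0.62],[0,0,0.05,0,0,0,0.62],[0,0,0.05,0,0,0,0.62],[0,0,0.05,0,0,0,0.62],[0,0,0,0,0,0,0.62]]' | grep -E "eef|force|open"
python3 - <<'E'
from h import *
from station import get_image,r
a,da=get_image("side");b,db=get_image("top")
a=a[:,:,::-1];b=b[:,:,::-1]
cv2.imwrite("pics/p9.png",np.hstack([cv2.resize(a[160:350,170:360],(390,390)),cv2.resize(b[165:305,95:235],(390,390))]))
plan(r,None)
n="top";h=cv2.cvtColor(np.ascontiguousarray(b),cv2.COLOR_BGR2HSV);print(h[222:234:3,158:175:4].tolist())
P=cloud("top",db);Q=P[210:246,150:186].reshape(-1,3)
print(onz("top",(165,227),.0468))
np.save("pics/t9.npy",db);cv2.imwrite("pics/t9.png",b);cv2.imwrite("pics/s9.png",a)
E
```

```text
eef_pos: [0.5128, 0.32, 0.0321]
contact_force: [0.1, 0.3, 0.3]
opening: 0.62
eef_pos: [0.4978, 0.1685, 0.1737]
contact_force: [0.7, 0.9, 0.6]
opening: 0.62
t 28.35 pos [0.4983 0.1709 0.1734] F [ 0.53 -0.32 -0.05] op 0.619 j [0.24 0.38 1.77 0.   0.99 1.91]
axes x [-0.995  0.101 -0.002] y [ 0.002  0.001 -1.   ] z [-0.101 -0.995 -0.001]
[[[104, 76, 188], [107, 68, 68], [106, 64, 68], [108, 77, 73], [105, 79, 106]], [[103, 76, 189], [104, 70, 69], [107, 71, 68], [103, 76, 70], [105, 79, 97]], [[103, 76, 187], [109, 64, 76], [107, 73, 70], [106, 77, 76], [105, 73, 109]], [[104, 76, 192], [104, 77, 73], [105, 73, 125], [104, 75, 205], [103, 74, 201]]]
[0.51285018 0.31983079 0.0468    ]
```

View pics/p9.png

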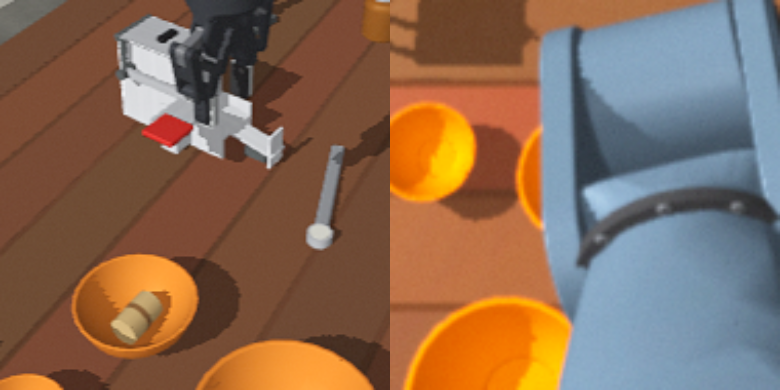

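The side view shows the roll lying in the middle bowl at about (138,315) in the left crop, with the bowl upright. I'll move clear for a top check.

```bash

python3 -m creep '[[0,-0.02,0.04,0,0,0,0.62],[0,-0.02,0.05,0,0,0,0.62],[0,0,0.05,0,0,0,0.62],[0,0,0.05,0,0,0,0.62],[0,0,0.05,0,0,0,0.62],[0,0,0,0,0,0,0.62],[0,0,0,0,0,0,0.62]]' | grep -E "time|eef|force|open"
python3 - <<'E'
from h import *
from station import get_image,r
a,da=get_image("side");b,db=get_image("top")
a=a[:,:,::-1];b=b[:,:,::-1]
cv2.imwrite("pics/p10.png",np.hstack([cv2.resize(a[160:350,170:360],(390,390)),cv2.resize(b[115:305,95:335],(400,317),)[0:317] if 0 else cv2.resize(b[115:305,95:285],(390,390))]))
P=cloud("top",db);h=cv2.cvtColor(np.ascontiguousarray(b),cv2.COLOR_BGR2HSV)
m=cv2.inRange(h,(8,200,150),(22,255,255));win=np.zeros_like(m);win[195:262,132:200]=1;m*=win
k=max(cv2.findContours(m,cv2.RETR_EXTERNAL,cv2.CHAIN_APPROX_NONE)[0],key=cv2.contourArea)
(u,v),R=cv2.minEnclosingCircle(k);bc=onz("top",(u,v),.0455);print("bowl",(u,v,R),bc.round(4))
t=cv2.inRange(h,(14,40,100),(32,190,255))*win;ks=cv2.findContours(t,cv2.RETR_EXTERNAL,cv2.CHAIN_APPROX_NONE)[0]
for q in ks:
    if cv2.contourArea(q)>15:
        M=cv2.moments(q);uv=(M['m10']/M['m00'],M['m01']/M['m00']);mm=np.zeros_like(m);cv2.drawContours(mm,[q],-1,1,-1);print("roll",cv2.contourArea(q),uv,np.median(P[mm>0],0).round(4))
print("lid/box top z",P[160,300].round(4),P[178,298].round(4))
E
```

```text
time_s: 29.22
eef_pos: [0.4742, -0.0671, 0.2124]
contact_force: [0.2, 0.4, -0.1]
opening: 0.62
bowl (165.20071411132812, 226.8817138671875, 26.186851501464844) [0.5133 0.3197 0.0455]
roll 210.5 (167.18923198733174, 228.82264449722882) [0.5102 0.318  0.032 ]
lid/box top z [0.6563 0.0015 0.123 ] [0.6135 0.0061 0.1252]
```

View pics/p10.png

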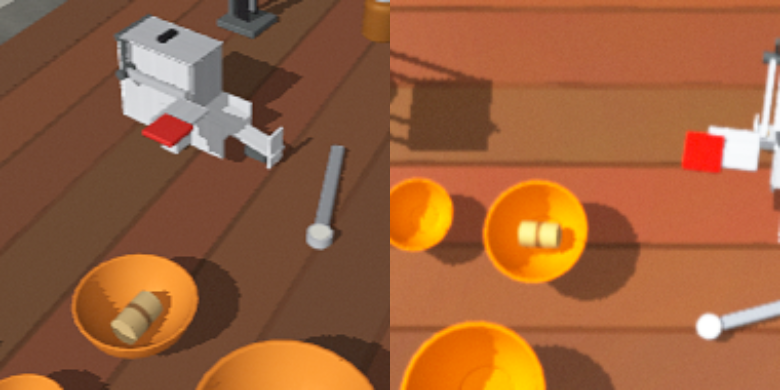

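The roll lies about 4 mm from the bowl's axis with its top at 32 mm. The lid top is at 124 mm (shut), and the arm is clear. Handing in.

```bash
python3 -c "
from station import workorder
print(workorder.close_job())"
```

```text
the job is handed in; nothing more can be done
None
```

The firelighter is in the middle-sized orange bowl, the lid is shut, and I handed the job in at about 29 s; no verdict is reported.

- **Lever:** I pressed it down with the shut fingers until it met its stop, about 35 mm down. I held it there for over a second at 13–14.5 N, and no reading went above 14.5 N.
- **Lid:** I eased the lever up at about 10 mm/s until it was fully up. The lid top then measured 123–125 mm high, which matches shut.
- **Firelighter:** I gripped it by its two ends on the tongue. The gripper read 6 N upward while closing, possibly a light touch on the tongue, and nothing visibly moved. I carried it over and released it low inside the bowl.
- **Last checks:** The top view puts the firelighter about 4 mm from the bowl's axis with its top at 32 mm. The bowl is upright and where it was at the start, and the arm is clear of everything.
- **Things to leave alone:** I kept the arm away from the jar, probe and tongs. They looked unmoved in the later pictures, but I did not measure their positions again.
- **Disagreement:** The box's length in the picture came out at 121 mm, against 113 mm given. I used the directly measured pad and firelighter positions instead.

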